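# Seat a square glass cell in a photometer's sample tray and close it into the light path

### The arm

A 6-joint arm with a two-finger parallel gripper is mounted at the origin on the work surface; the furniture and walls round the work are solid. World frame = base frame: x ahead of the robot, y to its left, z up, the work surface at z = 0. Lengths are in m, angles in rad, forces in N, time in s.
With the tool pointing down it reaches from about 0.3 to 0.95 m from the base axis. Payload 3.1 kg.
Tool frame: the origin (TCP) lies at the very end of the fingers, on their centre line; the grasp point (between the pads) lies 19 mm behind it; z points along the fingers, y is the direction in which the jaws open and shut (so a half turn about z gives the same grasp; the last joint's range is limited). The gripper opens to 85 mm and grips with 20 to 120 N. Pads are 22 mm wide; open, the fingers measure 114 mm over their backs; the gripper's body (76 mm by 85 mm) begins 54 mm behind the grasp point. The pads swing forward as they close: fully open they stand 13 mm farther back than shut.
Start: joints at [1.086, 0.308, 1.634, -0, 1.2, -0.07], TCP at [0.252, 0.572, 0.231] pointing down, gripper open.
Joint ranges: [-3.06, 3.06], [-0.79, 1.96], [0.05, 2.63], [-1.19, 4.34], [0.05, 2.64], [-2.94, 2.94]. Speed limits (rad/s): [2.79, 2.79, 3.14, 3.14, 3.14, 3.14].

### API

Orientations are given as a unit quaternion [x, y, z, w].
In Python, from bench import move_pose, move_straight, set_joints, open_gripper, close_gripper, hold, ik, state, capture, MotionError, job_done gives the robot as it stands. Calls block until the motion is done:
- move_pose(position, orientation): joint-space move of the TCP to a pose.
- move_straight(position, max_speed=0.15, ori=None): straight line of the TCP; ori=None keeps the orientation; max_speed is the mean speed in m/s.
- set_joints(angles): joint-space move.
- open_gripper() and close_gripper(newtons=None): open the fingers fully, or close them until they stop; newtons is the grip in N (None keeps the last).
- hold(seconds).
- ik(position, orientation): joint angles nearest the present ones, or None.
- state(): the state.
- capture(name): name is "scene" or "top"; returns a dict with "image" (420x560x3 uint8, red, green, blue), "fx", "fy", "cx", "cy" (pixels), "k1" (the pictures are not rectified: a ray, as slopes to the right and down, at radius r is drawn at 1 + k1 r^2 times it, then the intrinsics apply), "R" (3x3) and "t" (3): a world point X has camera coordinates R X + t. Camera axes: x right, y down, z forward; pixel columns grow to the right and rows downward; lengths in m; the calibration is good to about 2 mm. A picture is of the moment at which its call begins. There is no depth.
A pose or a line that the arm cannot do raises MotionError and nothing moves.
- job_done(): hands the job in, once; it reports no verdict.
The state is a dict: "clock": time; "joints": joint angles; "joint_velocities": joint speeds; "effort": joint torques, N m; "tcp_pos": TCP position; "eef_rot": TCP orientation; "contact_force": force on the tool from outside, world axes, zero at the start; "moment": the same for the moment, N m; "opening": finger opening in m.
Only numpy, scipy, OpenCV 4.12 (cv2) and the standard library are available. Lean on these libraries where they do the work, as an engineer would, in place of code of your own. Each camera call takes 0.05 s, during which the arm holds its last target. There are 200 camera calls.

### The job

Take the square glass cell out of the rack and set it in the photometer's sample tray with its two clear faces towards the light ports at the left and right of the hood, pressed gently but fully home against the pocket's spring. Then push the tray by its front all the way in, so that the cell stands in the light path. Glass and instrument must not be forced, and the two round vials stay standing in the rack.

Things in the scene. Friction and masses are not known exactly. Their poses are not given: they have to be found in the camera images.
- photometer: White bench photometer, fixed. Origin on the desk (z = 0) under the light path. x: the way the sample tray is pushed in; y: left seen that way; z up. Its hood (x -32 to 38, y -55 to 55, 95 mm high) is open in front. An aluminium tray with a cell pocket slides along x with about 6 N of friction and stays where left; at its inner stop the pocket's centre is at x = 0, in the light path.
- light_path (a point): Middle of the light path, inside the hood, 26 mm above the desk; axes as the photometer's. The light crosses along y between black ports in the hood's two side walls.
- lintel (a point): Middle of the upper edge of the hood's front opening, 84 mm above the desk, 32 mm in front of the light path (x = -32); axes as the photometer's. The opening is 66 mm wide. A cell standing 4 mm or more too high in its pocket strikes here.
- tray_bed (a point): A FIXED point over the tray's bed, at the height of the tray block's flat top (38 mm above the desk), 97 mm in front of the light path; axes as the photometer's. The tray was left drawn out and its place is NOT reported: the pocket's centre is up to 15 mm before or behind this point along x (at y = 0). It must be felt or seen. The block's top runs from 36 mm before to 30 mm behind the pocket's centre.
- front_in (a point): A FIXED point: where the middle of the outer face of the tray's grey front plate comes to stand when the tray is fully in, 45 mm in front of the light path, 22.5 mm above the desk. The plate (70 mm wide in y, 5 to 40 mm above the desk) is flat, faces -x and always lies 45 mm in front of the pocket's centre.
- pocket_in (a point): A FIXED point: where the centre of the pocket's floor comes to stand when the tray is fully in, 10 mm above the desk. The pocket is 26.4 mm square, 28 mm deep. A sprung roller (14 mm) in its +x wall, 14 mm below the mouth, stands 2 mm in and presses the cell on the opposite wall with about 3 N, so the cell does not fall home: it needs some newtons of downward push.
- cell_mid (a point): Centre (35 mm above the underside) of the glass cell, 60 g: body 25 mm square, 58 mm tall; grey stopper: plate 24 mm square, 4 thick, on it a bar 22 long (along x), 8 wide, 8 high. Clear faces look along +y and -y; the frosted, ribbed, whitish faces, by which cells are held, along +x and -x. Home in the tray it is 45 mm above the desk, its y axis along the photometer's y (either way round).
- rack: White rack fixed to the desk, 182 x 56 mm, 24 mm high, long side along its x axis. Origin: centre of its underside. Three round pockets, 38 mm wide, at x = -62, 0 and 62 mm, floor 6 mm above the desk; the cell stands in one of them, turned at any angle, and the vials in the others.
- vial_1_mid (a point): Half-way up (23 mm above the underside) of a round glass vial with a black cap, 26 mm wide, 46 mm tall, standing in the rack; not to be used.
- vial_2_mid (a point): Half-way up (23 mm above the underside) of the second such round vial; not to be used.

How it is judged:
By the outcome, as a careful person would: the job done as asked, in the order asked, and still so for the second after the job is handed in, with the robot touching nothing.
It also fails if it takes over 69 s, if anything falls off the work surface, if the arm or the gripper's body presses on something with over 40 N, if the wrist force passes 120 N, or if a joint passes its speed limit or range.

## Working session

There is one attempt and no reset: what is moved stays moved. The work goes in short steps, each a Python script; the robot and the scene stay as the last script left them, time stands still between calls to the robot, and variables do not carry over. Pictures are saved under pics/ and viewed, about 8 in all and at most 12, crops included, and the job is handed in when it is done.

```bash
ls; mkdir -p pics
python3 - <<'E'
from bench import *
import cv2,pickle
print(state())
for n in("scene","top"):
    c=capture(n); pickle.dump(c,open(n+"0.pkl","wb"))
    cv2.imwrite(f"pics/{n}0.png",c["image"][:,:,::-1])
    print({k:v for k,v in c.items() if k!="image"}, -c["R"].T@c["t"])
E
```

```text
pics
{'clock': 0.0, 'joints': array([ 1.08628547e+00,  3.09024346e-01,  1.63519705e+00,  1.50071596e-05,
        1.19969948e+00, -6.97037849e-02]), 'joint_velocities': array([-0.00229976, -0.00039411, -0.00031679,  0.00033528,  0.00219402,
       -0.00203625]), 'effort': array([ 1.15234470e-04, -4.15268469e+01, -2.76657611e+01, -5.08652909e-05,
        1.01612791e-02, -5.42642454e-06]), 'tcp_pos': array([0.25151992, 0.57125182, 0.23003003]), 'eef_rot': array([ 2.05922310e-01,  9.78567651e-01, -1.11779054e-03, -3.25194499e-04]), 'contact_force': array([-0.12714409, -1.35003863, -0.3371625 ]), 'moment': array([0.02241829, 0.03046833, 0.0450203 ]), 'opening': 0.08534825935768671}
{'fx': 531.0884680660087, 'fy': 531.0884680660087, 'cx': 276.03369829428925, 'cy': 202.53066688706124, 'k1': -0.04932499133195921, 'R': array([[-0.08993543, -0.9958981 , -0.00992909],
       [-0.66438741,  0.06741915, -0.74434133],
       [ 0.74195753, -0.0603459 , -0.66772554]]), 't': array([0.34118873, 0.37307142, 0.57338396])} [-0.14687763  0.34923842  0.66394329]
{'fx': 531.4157411601869, 'fy': 531.4157411601869, 'cx': 276.7553251089049, 'cy': 199.10784679800943, 'k1': 0.02473724545009189, 'R': array([[-0.02609581, -0.99962754, -0.00798719],
       [-0.98439705,  0.02708741, -0.17386408],
       [ 0.17401568,  0.00332544, -0.98473727]]), 't': array([0.333724  , 0.47146484, 0.9057318 ])} [0.31520587 0.31781698 0.97654418]
```

View pics/top0.png

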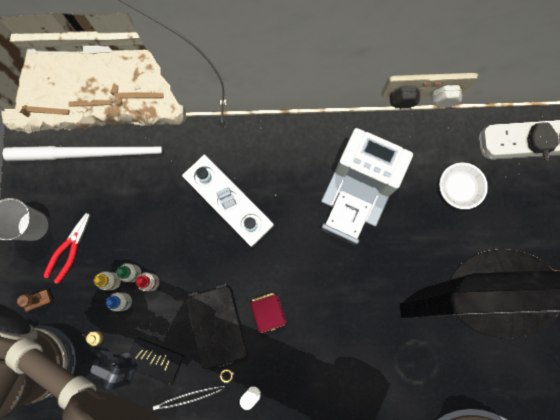

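View pics/scene0.png

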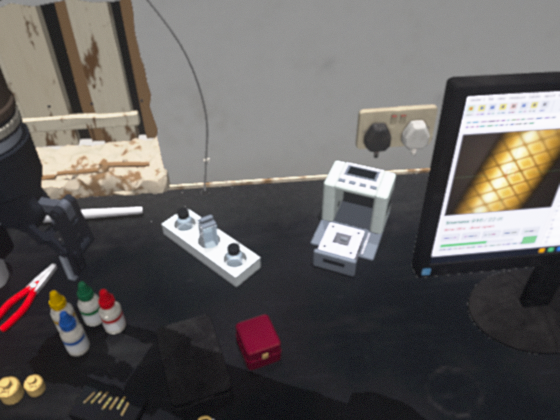

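Top view: the rack is at about (228,200) with the cell in the middle pocket, vials at (203,174) and (250,222), and the photometer at (367,185), facing lower left. I'll enlarge both views.

Run:
```python
import cv2,numpy as np
t=cv2.imread("pics/top0.png");s=cv2.imread("pics/scene0.png")
def cr(i,x,y,w,h):return cv2.resize(i[y:y+h,x:x+w],(400,300),interpolation=cv2.INTER_CUBIC)
m=np.vstack([np.hstack([cr(t,195,170,64,48),cr(t,310,120,168,126)]),np.hstack([cr(s,175,200,80,60),cr(s,290,155,168,126)])])
cv2.imwrite("pics/crop0.png",m)
```

```text
(no output)
```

View pics/crop0.png

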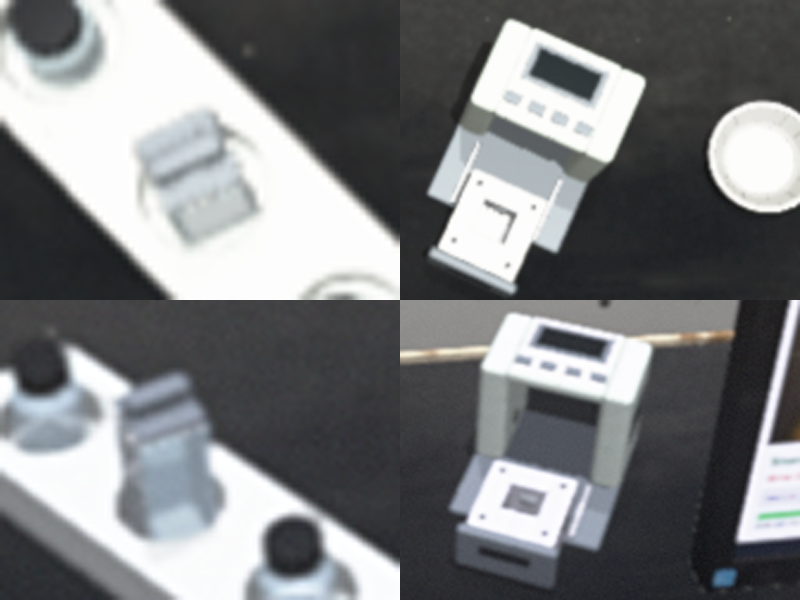

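```bash
cat > h.py <<'E'
import cv2,numpy as np,pickle
def K(c):return np.array([[c["fx"],0,c["cx"]],[0,c["fy"],c["cy"]],[0,0,1]])
def ray(c,px):
    u=cv2.undistortPoints(np.float64(px).reshape(-1,1,2),K(c),np.array([c["k1"],0,0,0.])).reshape(-1,2)
    d=np.c_[u,np.ones(len(u))]@c["R"]; return -c["R"].T@c["t"],d
def onz(c,px,z):
    o,d=ray(c,px); return o+d*((z-o[2])/d[:,2])[:,None]
def proj(c,X):
    return cv2.projectPoints(np.float64(X).reshape(-1,1,3),cv2.Rodrigues(c["R"])[0],c["t"],K(c),np.array([c["k1"],0,0,0.]))[0].reshape(-1,2)
def load(n):return pickle.load(open(n+".pkl","rb"))
E
python3 - <<'E'
from h import *
out=[]
for n,rois in(("top0",((180,150,96,96),(315,122,105,125))),("scene0",((155,200,110,90),(305,155,95,120)))):
    c=load(n);g=cv2.cvtColor(c["image"],cv2.COLOR_RGB2GRAY)
    for k,(x,y,w,h) in enumerate(rois):
        s=6;G=cv2.resize(g[y:y+h,x:x+w],None,fx=s,fy=s,interpolation=cv2.INTER_CUBIC)
        V=cv2.cvtColor(G,cv2.COLOR_GRAY2BGR)
        for T,col in((130,(0,0,255)),(210,(0,200,0))):
            cs,_=cv2.findContours((G>T).astype(np.uint8),cv2.RETR_LIST,cv2.CHAIN_APPROX_NONE)
            cv2.drawContours(V,cs,-1,col,1)
            for q in cs:
                if cv2.contourArea(q)<2500: continue
                a=cv2.approxPolyDP(q,10,True)[:,0]
                p=(a+.5)/s-.5+[x,y]
                print(n,k,T,cv2.contourArea(q)/36,len(p),np.round(p[:14],1).tolist() if len(p)<15 else '')
        out.append(cv2.resize(V,(400,300) if 0 else None,fx=1,fy=1))
o=np.zeros((600,800,3),np.uint8)
for i,V in enumerate((out[0],out[1])):
    f=min(400/V.shape[1],600/V.shape[0]);R=cv2.resize(V,None,fx=f,fy=f,interpolation=cv2.INTER_AREA);o[:R.shape[0],400*i:400*i+R.shape[1]]=R
o2=o.copy();o2[400:,:400]=0
cv2.imwrite("pics/c1.png",o2)
E
```

```text
top0 0 130 102.43055555555556 7 [[249.1, 216.9], [253.9, 218.9], [255.2, 222.4], [250.1, 228.6], [246.4, 227.6], [243.8, 222.8], [244.9, 218.9]]
top0 0 130 115.68055555555556 5 [[205.2, 166.8], [207.4, 175.6], [200.1, 178.6], [194.9, 172.1], [198.9, 167.6]]
top0 0 130 3195.0833333333335 5 [[202.9, 154.2], [182.1, 176.2], [249.2, 245.4], [252.2, 245.4], [272.9, 223.2]]
top0 0 210 186.90277777777777 12 [[248.8, 213.2], [254.9, 214.4], [247.8, 214.6], [245.2, 217.1], [254.1, 217.9], [256.6, 227.6], [251.8, 231.8], [248.1, 231.4], [243.4, 225.9], [244.6, 217.8], [240.4, 221.2], [244.1, 215.4]]
top0 0 210 104.66666666666667 4 [[232.9, 197.1], [236.1, 203.6], [224.4, 208.9], [221.1, 202.8]]
top0 0 210 137.95833333333334 8 [[233.9, 191.9], [230.9, 192.2], [229.9, 197.1], [222.1, 200.8], [217.9, 199.2], [216.8, 201.6], [216.4, 193.4], [228.4, 187.2]]
top0 0 210 227.98611111111111 9 [[199.9, 166.2], [210.4, 167.8], [206.8, 168.6], [211.4, 175.9], [208.4, 182.6], [201.1, 182.6], [195.9, 175.4], [193.6, 178.8], [194.4, 171.1]]
top0 0 210 3025.2083333333335 4 [[203.2, 154.9], [182.6, 175.8], [25
[... 1069 characters left out ...]
[335.4, 188.8], [374.9, 197.4], [370.9, 230.1], [376.8, 233.6], [332.4, 220.6]]
scene0 1 130 240.625 4 [[346.2, 172.1], [351.8, 165.9], [377.1, 173.2], [372.9, 179.4]]
scene0 1 130 7264.208333333333 19 
scene0 1 210 177.83333333333334 4 [[336.2, 231.9], [350.9, 235.4], [347.4, 245.1], [332.1, 241.6]]
scene0 1 210 1094.2222222222222 4 [[329.2, 222.6], [318.2, 248.4], [353.8, 257.8], [363.8, 230.9]]
scene0 1 210 348.375 4 [[343.9, 173.6], [349.1, 164.6], [379.4, 171.9], [375.1, 181.2]]
scene0 1 210 1730.4444444444443 11 [[305.2, 176.4], [325.8, 176.1], [326.1, 184.2], [385.1, 198.1], [394.1, 177.9], [393.1, 171.9], [399.4, 171.4], [399.4, 169.4], [384.2, 170.6], [336.6, 160.2], [327.1, 174.6]]
```

View pics/c1.png

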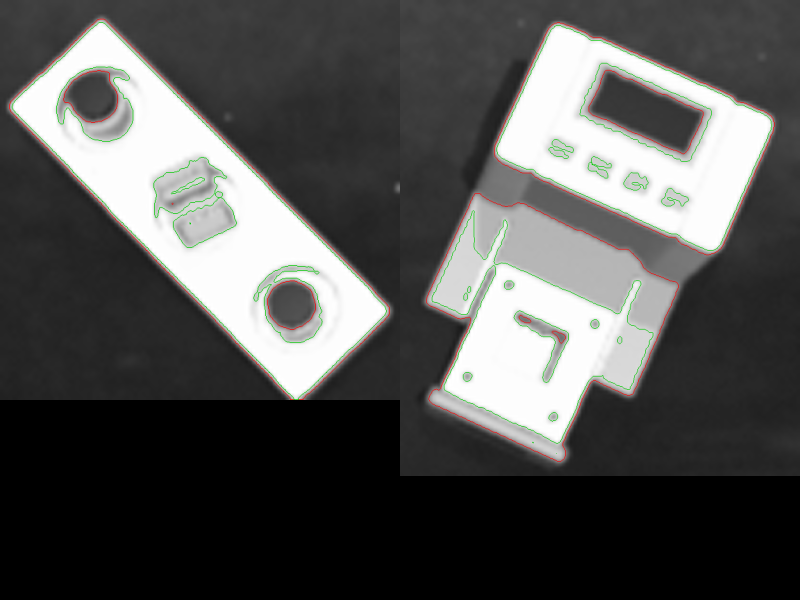

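Run:
```python
from h import *
t,s=load("top0"),load("scene0")
def rep(n,c,px,z):
    P=onz(c,px,z)[:,:2]*1000;e=np.roll(P,-1,0)-P
    print(n,"ctr",P.mean(0).round(1),"len",np.linalg.norm(e,axis=1).round(1),"ang",np.degrees(np.arctan2(e[:,1],e[:,0])).round(1)%180); return P
print(rep("hood t",t,[[355.1,128.4],[340.1,161.9],[397.8,186.8],[411.8,152.9]],.095))
rep("tray s",s,[[329.2,222.6],[318.2,248.4],[353.8,257.8],[363.8,230.9]],.038)
rep("pocket s",s,[[336.2,231.9],[350.9,235.4],[347.4,245.1],[332.1,241.6]],.038)
rep("rack t",t,[[203.2,154.9],[182.6,175.8],[251.1,245.4],[271.9,223.1]],.024)
# tray top from top view: fit by minAreaRect of eroded mask
def big(c,roi,T,k,op):
    x,y,w,h=roi;S=6;g=cv2.cvtColor(c["image"],cv2.COLOR_RGB2GRAY)[y:y+h,x:x+w]
    G=cv2.resize(g,None,fx=S,fy=S,interpolation=cv2.INTER_CUBIC);m=(G>T).astype(np.uint8)
    m=cv2.morphologyEx(m,cv2.MORPH_OPEN,np.ones((op,op),np.uint8))
    cs,_=cv2.findContours(m,cv2.RETR_EXTERNAL,cv2.CHAIN_APPROX_NONE);cs=[q for q in cs if cv2.contourArea(q)>2500]
    for q in cs:
        print(cv2.contourArea(q)/36); a=cv2.boxPoints(cv2.minAreaRect(q)); rep("  box",c,(a+.5)/S-.5+[x,y],k)
big(t,(315,190,75,57),235,.038,61)
```

```text
hood t ctr [538.6 149.7] len [ 65.1 105.6  64.4 104.9] ang [154.   64.2 154.6  63.8]
[[590.82443874 182.76267359]
 [532.34802836 211.26482147]
 [486.43865415 116.2126018 ]
 [544.59316741  88.64472249]]
tray s ctr [447.5 194.7] len [63.4 58.9 64.2 59.7] ang [154.4  64.1 153.7  64.8]
pocket s ctr [449.9 193.5] len [25.  23.3 25.5 23.8] ang [ 65.2 154.9  66.3 153.8]
rack t ctr [485.6 411.9] len [ 54.  180.1  54.8 179.8] ang [135.5  43.3 135.7  43.5]
410.0833333333333
  box ctr [443.7 205.7] len [32.7 44.3 32.4 44.3] ang [ 88.4 177.1  88.5 177.4]
```

```bash
cat >> h.py <<'E'
import numpy as np
def q(deg):
    a=np.radians(90-deg)/2; return [np.sin(a),np.cos(a),0.,0.]
def fmt(s): return np.round(s["clock"],2),(s["tcp_pos"]*1e3).round(1),s["contact_force"].round(1),s["moment"].round(2),round(s["opening"]*1e3,2)
E
python3 - <<'E'
from h import *
from bench import *
t,s=load("top0"),load("scene0")
print(onz(t,[[223.8,193.7]],.076),onz(s,[[207,217]],.076))
P=onz(t,[[216.4,193.4],[228.4,187.2],[221.1,202.8],[232.9,197.1],[224.4,208.9],[236.1,203.6]],.065)[:,:2]
d=P[1::2]-P[::2];print(np.degrees(np.arctan2(d[:,1],d[:,0])))
for p,a in (([.486,.412,.16],-64),([.486,.412,.036],-64),([.45,.193,.12],-26),([.45,.193,.04],-26),([.45,.193,.12],-64)):
    j=ik(p,q(a));print(p,None if j is None else np.round(j,2))
print(state()["clock"])
E
```

```text
[[0.48632548 0.41192432 0.076     ]] [[0.48285459 0.41007421 0.076     ]]
[-63.59443614 -65.26352519 -66.7637422 ]
[0.486, 0.412, 0.16] [ 0.63  0.4   1.66 -0.    1.08  1.75]
[0.486, 0.412, 0.036] [ 0.63  0.56  1.71 -0.    0.87  1.75]
[0.45, 0.193, 0.12] [ 0.32  0.19  2.03 -0.    0.92  0.77]
[0.45, 0.193, 0.04] [ 0.32  0.33  2.06 -0.    0.74  0.77]
[0.45, 0.193, 0.12] [ 0.32  0.19  2.03 -0.    0.92  1.43]
0.1
```

Run:
```python
from h import *
from bench import *
move_pose([.4855,.4115,.13],q(-65)); print(fmt(state()))
move_straight([.4855,.4115,.036],.12); print(fmt(state()))
close_gripper(25); print(fmt(state()))
move_straight([.4855,.4115,.13],.12); print(fmt(state()))
# above the tray
a=np.radians(-26); xp=np.array([np.cos(a),np.sin(a)])
p=np.array([.450,.1935])-.0007*xp
move_pose([*p,.085],q(-26)); hold(.2); print(fmt(state()))
for n in("scene","top"):
    c=capture(n); pickle.dump(c,open(n+"1.pkl","wb"))
t,s=load("top1"),load("scene1")
def cr(i,x,y,w,h,W=400,H=600):return cv2.resize(i["image"][y:y+h,x:x+w,::-1],(W,H),interpolation=cv2.INTER_CUBIC)
cv2.imwrite("pics/c2.png",np.hstack([cr(s,295,170,80,120),cr(t,310,150,80,120)]))
```

```text
(np.float64(1.72), array([485.3, 411.9, 130.2]), array([ 0.5,  0.1, -1.1]), array([0.01, 0.04, 0.  ]), 85.53)
(np.float64(2.65), array([486.2, 412. ,  36.8]), array([ 0.8, -0.3, -0.1]), array([-0.01, -0.  ,  0.05]), 85.2)
(np.float64(3.22), array([485.7, 411.7,  36.5]), array([-0.1, -0.4,  2. ]), array([-0.04,  0.03,  0.  ]), 24.57)
(np.float64(4.16), array([484.8, 410.9, 129. ]), array([ 0.2, -0.6, -0.9]), array([ 0.01, -0.04,  0.05]), 24.47)
(np.float64(5.3), array([450.2, 194.9,  85.3]), array([-0.1,  0.6, -0.7]), array([0.08, 0.01, 0.  ]), 24.52)
```

View pics/c2.png

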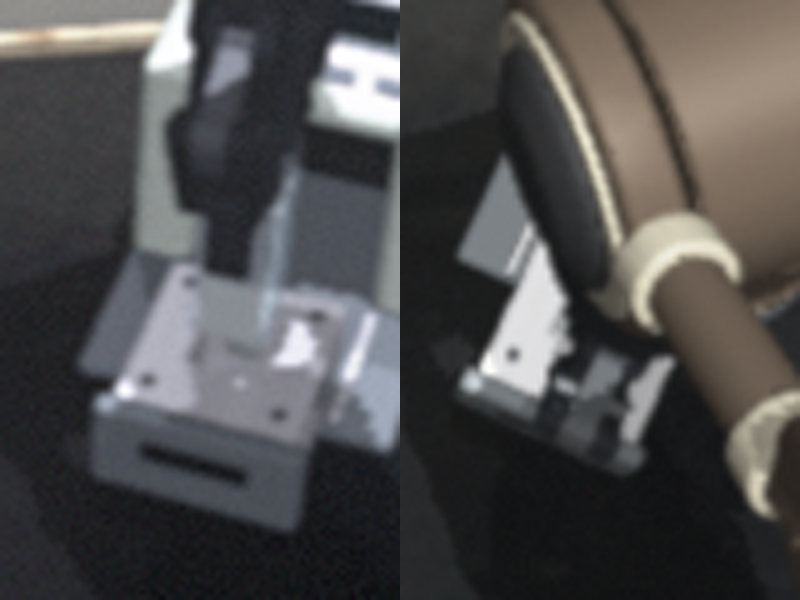

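Run:
```python
from h import *
from bench import *
S=[state() for _ in range(20)]
P=np.array([x["tcp_pos"] for x in S])*1e3;F=np.array([x["contact_force"] for x in S])
print(S[0]["clock"],S[-1]["clock"],P.mean(0),P.std(0),F.mean(0),F.std(0),S[0]["eef_rot"])
s=load("scene1");a=np.radians(-26);X=np.array([np.cos(a),np.sin(a)]);Y=np.array([-X[1],X[0]])
x0,y0,k=315,195,10
I=cv2.resize(s["image"][y0:y0+60,x0:x0+60,::-1],None,fx=k,fy=k,interpolation=cv2.INTER_CUBIC)
I=cv2.convertScaleAbs(I,alpha=1.5,beta=0)
def pts(c,z,h): return [np.r_[c+u*X*h+v*Y*h,z] for u,v in((-1,1),(-1,-1),(1,-1),(1,1))]
def draw(p,col):
    u=(proj(s,p)-[x0,y0]+.5)*k-.5
    cv2.polylines(I,[u.round().astype(int)],True,col,1)
c=P.mean(0)[:2]/1e3
draw(pts(c,.055,.0125),(0,255,0)); draw(pts(c,.085,.0125),(0,255,255))
draw(pts(np.array([.450,.1935]),.038,.0132),(0,0,255))
cv2.imwrite("pics/c3.png",I)
```

```text
5.4 5.4 [449.81989316 194.6034496   85.22802676] [5.68434189e-14 0.00000000e+00 1.42108547e-14] [ 0.43205045  0.21645791 -1.00298023] [1.66533454e-16 2.77555756e-17 4.44089210e-16] [8.47804104e-01 5.30309411e-01 3.55946888e-04 5.28949130e-05]
```

View pics/c3.png

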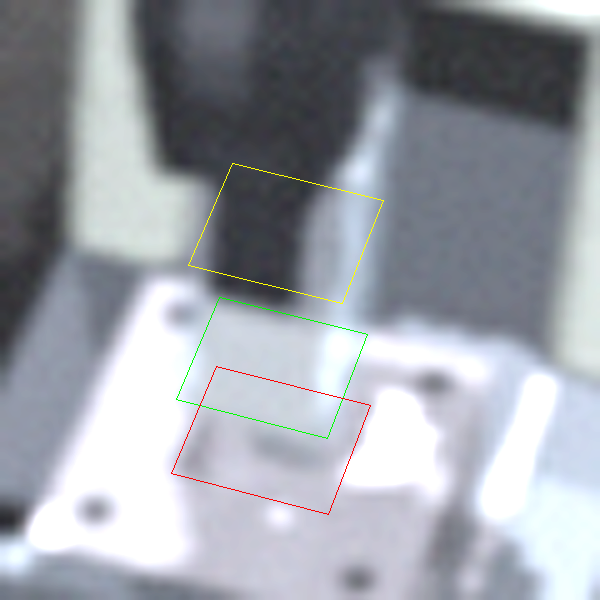

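```bash
cat >> h.py <<'E'
YAW=-26.
_a=np.radians(YAW); XP=np.array([np.cos(_a),np.sin(_a)]); YP=np.array([-XP[1],XP[0]]); PK=np.array([.450,.1935])
def W(u,v,z): return [*(PK+(u*XP+v*YP)/1e3),z/1e3]   # mm in tray frame about first pocket estimate
def loc(p): d=(np.array(p[:2])-PK)*1e3; return np.round([d@XP,d@YP,p[2]*1e3],2)
def avg(n=5,dt=.02):
    from bench import state,hold
    P=[];F=[];M=[]
    for _ in range(n):
        hold(dt); s=state();P.append(s["tcp_pos"]);F.append(s["contact_force"]);M.append(s["moment"])
    f=np.mean(F,0);m=np.mean(M,0)
    r=lambda w:np.round([w[:2]@XP,w[:2]@YP,w[2]],2)
    return loc(np.mean(P,0)),r(f),r(m),s["clock"],np.std(P,0)*1e3
def probe(u,v,z0,z1,step=.7,thr=5,f0=0.,v0=.02):
    "lower stepwise at (u,v) mm until upward force rises by thr; returns the last readings"
    from bench import move_straight
    for z in np.arange(z0,z1-1e-6,-step):
        move_straight(W(u,v,z),v0); l,f,m,c,_=avg(2)
        if f[2]-f0>thr: break
    return z,l,f,m,c
E
python3 - <<'E'
from h import *
from bench import *
l=avg(8);print(l)
move_straight(W(-.7,0,73),.05);l0=avg(8);print(l0)
r=probe(-.7,0,71.5,64.5,.7,5,l0[1][2]);print(r);print(avg(6))
E
```

```text
(array([-0.73,  0.65, 85.12]), array([-0.05,  0.3 , -0.78]), array([-0.  , -0.01, -0.  ]), 5.5333, array([0.09270102, 0.10650452, 0.04111731]))
(array([-0.81, -0.17, 72.73]), array([ 0.43,  0.03, -0.99]), array([-0.01, -0.01,  0.01]), 6.0583, array([0.18966418, 0.06814059, 0.18245619]))
(np.float64(67.29999999999998), array([-0.53,  0.19, 68.21]), array([-1.1 , -2.01,  7.1 ]), array([-0.35,  0.38, -0.  ]), 8.0417)
(array([-0.55,  0.18, 68.21]), array([-1.83, -1.56,  7.49]), array([-0.33,  0.39,  0.01]), 8.1417, array([0.01595701, 0.01093939, 0.00734903]))
```

Run:
```python
from h import *
from bench import *
g=[(i*1.1,j*1.1) for i in range(-2,3) for j in range(-2,3)]
g=sorted(g,key=lambda w:np.hypot(*w))[1:]
move_straight(W(-.7,0,69.4),.03)
for du,dv in g:
    move_straight(W(-.7+du,dv,69.4),.03); move_straight(W(-.7+du,dv,67.2),.03)
    l,f,m,c,_=avg(2); print((du,dv),l,f,m,round(c,2))
    if l[2]<67.6: print("IN"); break
    if c>26: break
    move_straight(W(-.7+du,dv,69.4),.03)
```

```text
(-1.1, 0.0) [-1.6   0.24 68.24] [-2.01 -2.03  7.53] [-0.33  0.41  0.04] 8.93
(0.0, -1.1) [-0.38 -0.8  68.23] [-1.63 -1.39  6.57] [-0.35  0.34 -0.02] 9.71
(0.0, 1.1) [-0.45  1.43 68.15] [-2.01 -1.88  6.74] [-0.27  0.41  0.01] 10.49
(1.1, 0.0) [ 0.7   0.31 68.01] [-1.54 -1.3   5.24] [-0.19  0.28  0.05] 11.28
(-1.1, -1.1) [-1.7  -0.89 68.23] [-1.6  -1.23  8.23] [-0.35  0.44  0.02] 12.06
(-1.1, 1.1) [-1.52  1.45 68.2 ] [-1.27 -1.42  6.76] [-0.26  0.39 -0.01] 12.84
(1.1, -1.1) [ 0.71 -0.82 68.16] [-1.11 -0.98  6.9 ] [-0.33  0.27 -0.  ] 13.62
(1.1, 1.1) [ 0.67  1.46 68.03] [-1.24 -1.5   6.3 ] [-0.23  0.34  0.  ] 14.41
(-2.2, 0.0) [-2.77  0.21 68.22] [-1.95 -1.75  7.23] [-0.33  0.49  0.02] 15.21
(0.0, -2.2) [-0.41 -1.95 68.2 ] [-1.35 -1.34  6.81] [-0.38  0.34 -0.  ] 15.99
(0.0, 2.2) [-0.43  2.58 68.2 ] [-1.6  -1.69  6.76] [-0.23  0.39  0.02] 16.82
(2.2, 0.0) [ 1.85  0.53 67.29] [ 0.15  0.39 -0.01] [ 0.24 -0.05  0.01] 17.61
IN
```

Run:
```python
from h import *
from bench import *
u,v=1.5,0.
for z in np.arange(66,49,-1.5):
    move_straight(W(u,v,z),.03); l,f,m,c,_=avg(2); print(z,(round(u,2),round(v,2)),l,f,m,round(c,2))
    if f[2]>14 or np.hypot(f[0],f[1])>10: print("STOP");break
    v+=np.clip(.06*f[1],-.3,.3); u+=np.clip(.04*f[0],-.2,.2)
```

```text
66.0 (1.5, 0.0) [ 1.76  0.5  65.98] [ 0.58  2.   -1.87] [ 0.52 -0.13  0.  ] 17.89
64.5 (np.float64(1.52), np.float64(0.12)) [ 1.71  0.49 64.47] [ 0.26  3.23 -2.03] [ 0.64 -0.14 -0.02] 18.18
63.0 (np.float64(1.53), np.float64(0.31)) [ 1.63  0.5  62.97] [ 0.66  3.25 -0.62] [ 0.62 -0.12 -0.03] 18.46
61.5 (np.float64(1.56), np.float64(0.51)) [ 1.58  0.54 61.43] [ 0.79  2.93 -0.93] [ 0.59 -0.12 -0.05] 18.74
60.0 (np.float64(1.59), np.float64(0.68)) [ 1.54  0.59 59.86] [ 0.62  2.84 -0.37] [ 0.55 -0.11  0.  ] 19.02
58.5 (np.float64(1.62), np.float64(0.85)) [ 1.54  0.62 58.28] [ 0.78  2.19 -1.02] [ 0.39 -0.17 -0.03] 19.31
57.0 (np.float64(1.65), np.float64(0.99)) [ 1.48  0.65 56.77] [ 0.59  1.79 -1.31] [ 0.26 -0.14 -0.02] 19.59
55.5 (np.float64(1.67), np.float64(1.09)) [ 1.48  0.74 55.39] [0.11 0.13 1.06] [ 0.04 -0.04 -0.03] 19.88
54.0 (np.float64(1.68), np.float64(1.1)) [ 1.5   0.88 53.86] [ 0.07 -0.18  0.98] [-0.01  0.02 -0.01] 20.16
52.5 (np.float64(1.68), np.float64(1.09)) [ 1.48  0.96 52.26] [-0.42  1.18 -0.15] [0.04 0.06 0.  ] 20.44
51.0 (np.float64(1.66), np.float64(1.16)) [ 1.51  1.1  50.78] [ 0.18  0.75 -0.19] [ 0.06  0.07 -0.02] 20.73
49.5 (np.float64(1.67), np.float64(1.21)) [ 1.54  1.16 49.3 ] [-0.07  0.5  -0.41] [ 0.11  0.14 -0.05] 21.01
```

Run:
```python
from h import *
from bench import *
u,v=1.67,1.21
for z in list(np.arange(48,42,-1.5))+list(np.arange(42,38,-.5)):
    move_straight(W(u,v,z),.03); l,f,m,c,_=avg(2); print(z,(round(u,2),round(v,2)),l,f,m,round(c,2))
    if f[2]>9 or np.hypot(f[0],f[1])>10: print("STOP");break
    v+=np.clip(.06*f[1],-.3,.3); u+=np.clip(.04*f[0],-.2,.2)
print(fmt(state()))
```

```text
48.0 (1.67, 1.21) [ 1.52  1.16 47.81] [-1.39  1.1  -0.83] [ 0.13  0.13 -0.04] 21.29
46.5 (np.float64(1.61), np.float64(1.28)) [ 1.52  1.22 46.34] [-1.08  0.57 -0.29] [ 0.09  0.2  -0.06] 21.57
45.0 (np.float64(1.57), np.float64(1.31)) [ 1.52  1.27 44.87] [-1.1   0.43 -0.61] [ 0.09  0.2  -0.03] 21.86
43.5 (np.float64(1.53), np.float64(1.34)) [ 1.53  1.33 43.37] [-1.32  0.4  -0.79] [ 0.13  0.17 -0.05] 22.14
42.0 (np.float64(1.47), np.float64(1.36)) [ 1.53  1.38 41.9 ] [-1.01  0.34 -0.6 ] [0.09 0.17 0.01] 22.43
41.5 (np.float64(1.43), np.float64(1.38)) [ 1.5   1.39 41.53] [-1.16  0.12  0.45] [ 0.01  0.14 -0.04] 22.71
41.0 (np.float64(1.39), np.float64(1.39)) [ 1.52  1.42 41.08] [-0.43 -0.17  1.62] [-0.03  0.14 -0.01] 22.99
40.5 (np.float64(1.37), np.float64(1.38)) [ 1.5   1.44 40.55] [-0.61  0.66  2.18] [-0.01  0.13 -0.05] 23.27
40.0 (np.float64(1.35), np.float64(1.42)) [ 1.5   1.5  40.34] [-1.51 -1.42  5.08] [-0.15  0.18 -0.04] 23.56
39.5 (np.float64(1.29), np.float64(1.33)) [ 1.52  1.5  40.32] [-1.79 -2.07  8.72] [-0.29  0.33 -0.06] 23.84
39.0 (np.float64(1.21), np.float64(1.21)) [ 1.5   1.5  40.28] [-3.09 -2.5  11.79] [-0.38  0.47 -0.04] 24.12
STOP
(np.float64(24.12), array([452. , 194.2,  40.3]), array([-4.5, -1.1, 12.1]), array([-0.13,  0.58, -0.02]), 24.43)
```

Run:
```python
from h import *
from bench import *
move_straight(W(1.4,1.3,40.3),.03); print(avg(2)[:3])
open_gripper(); print(fmt(state()))
move_straight(W(1.4,1.3,125),.12); print(fmt(state()))
for n in("scene",): c=capture(n); pickle.dump(c,open(n+"2.pkl","wb"))
close_gripper(30)
move_straight(W(1.4,1.3,86),.1); b=avg(5); print(b[:3])
r=probe(1.4,1.3,83,78,.6,6,b[1][2],.03); print(r)
move_straight(W(1.4,1.3,88),.06); print(state()["clock"])
I=cv2.resize(load("scene2")["image"][160:280,290:400,::-1],None,fx=5,fy=5,interpolation=cv2.INTER_CUBIC)
cv2.imwrite("pics/c4.png",I)
```

```text
(array([ 1.49,  1.43, 40.37]), array([-1.47, -0.12,  3.52]), array([-0.05,  0.14, -0.05]))
(np.float64(25.02), array([440.5, 194. ,  37. ]), array([-18.5,   7.9,   5. ]), array([ 0.8 ,  1.83, -0.14]), 85.16)
(np.float64(25.88), array([451.4, 193.8, 124.4]), array([-0.2,  0.6,  0.1]), array([-0.01,  0.09,  0.01]), 84.93)
(array([ 1.7 ,  1.59, 86.28]), array([-0.12,  0.48,  0.11]), array([-0.02,  0.01,  0.01]))
(np.float64(78.80000000000004), array([ 1.91,  1.85, 80.03]), array([-1.36, -1.03,  8.44]), array([-0.23,  0.29, -0.01]), 29.5917)
29.8917
```

View pics/c4.png

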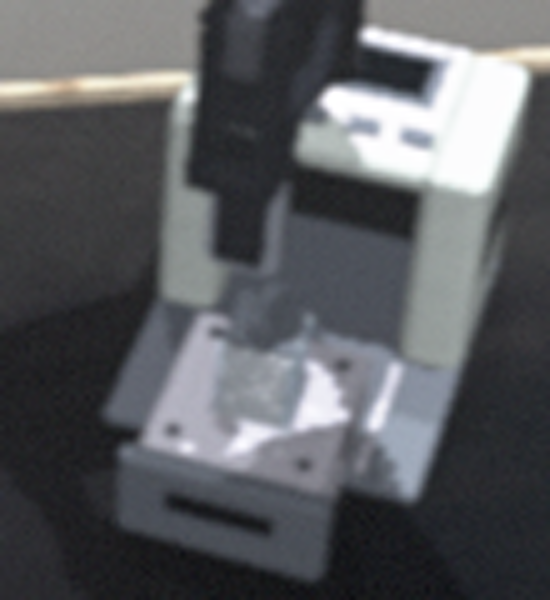

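The gripper met about 20 N while opening, probably a finger against the hood. The press check still finds the stopper top at 80.0 mm, so the cell is home. The image shows it upright with its ribbed face to the front. Next I'll push the tray, gently.

Run:
```python
from h import *
from bench import *
v=1.3
move_straight(W(1.4,v,100),.1); move_straight(W(-85,v,100),.2); move_straight(W(-85,v,28),.15)
b=avg(4);print(b[:4])
for u in list(np.arange(-78,-50,2))+list(np.arange(-50,0,5)):
    move_straight(W(u,v,28),.05); l,f,m,c,_=avg(1); print(round(u),l,f,m,round(c,2))
    if abs(f[0]-b[1][0])>15: print("STOP");break
```

```text
(array([-83.92,   2.08,  28.63]), array([ 0.18,  0.17, -0.03]), array([ 0.03, -0.02, -0.01]), 31.4417)
-78 [-77.23   1.91  28.73] [ 0.41 -0.41  0.14] [-0.01 -0.02 -0.01] 31.75
-76 [-75.97   1.32  28.07] [ 0.1  -0.05 -0.34] [-0.02  0.02  0.03] 32.02
-74 [-73.94   1.32  27.98] [-0.57  0.01 -0.11] [-0.03 -0.02  0.  ] 32.28
-72 [-71.89   1.33  28.  ] [ 0.8  -0.2  -0.15] [ 0.03 -0.    0.05] 32.55
-70 [-69.88   1.32  28.02] [-0.1  -0.79 -0.29] [ 0.    0.08 -0.04] 32.82
-68 [-67.87   1.34  28.01] [ 0.65 -0.18  0.14] [-0.02  0.05 -0.01] 33.08
-66 [-65.86   1.38  28.04] [-0.1  -0.17  0.36] [0.01 0.01 0.01] 33.35
-64 [-63.86   1.34  28.02] [0.35 0.84 0.64] [ 0.03  0.03 -0.03] 33.62
-62 [-61.87   1.35  28.01] [ 0.23 -0.42  0.22] [-0.03  0.02  0.01] 33.88
-60 [-59.87   1.34  28.01] [-0.13 -0.36 -0.25] [-0.02  0.04  0.02] 34.15
-58 [-57.89   1.34  28.04] [-0.62  0.19 -0.4 ] [-0.02 -0.01  0.03] 34.42
-56 [-56.53   0.99  27.84] [-2.45  1.12 -0.03] [0.02 0.38 0.01] 34.68
-54 [-55.02   0.93  27.78] [-5.67  0.76  2.1 ] [0.1  0.82 0.03] 34.95
-52 [-53.02   0.9   27.78] [-5.43  0.75  2.12] [ 0.06  0.78 -0.01] 35.22
-50 [-51.03   0.89  27.78] [-4.94  0.56  2.16] [ 0.17  0.8  -0.03] 35.48
-45 [-45.71   0.77  27.73] [-4.99 -0.36  1.04] [ 0.03  0.78 -0.02] 35.75
-40 [-40.47   0.69  27.69] [-4.04 -0.56  1.11] [-0.15  0.65 -0.02] 36.02
-35 [-35.3    0.73  27.72] [-4.58 -1.54  0.12] [-0.25  0.66 -0.02] 36.28
-30 [-30.24   0.83  27.75] [-4.67 -2.62 -0.94] [-0.32  0.57 -0.04] 36.55
-25 [-25.17   0.92  27.77] [-3.57 -2.   -0.07] [-0.35  0.61 -0.02] 36.82
-20 [-20.11   1.05  27.81] [-3.4  -2.99 -1.29] [-0.33  0.6   0.01] 37.08
-15 [-15.01   1.23  27.92] [-3.57 -2.72 -1.21] [-0.32  0.65  0.03] 37.35
-10 [-9.95  1.31 27.95] [-4.07 -1.69 -1.73] [-0.24  0.65 -0.02] 37.62
-5 [-4.88  1.38 28.  ] [-3.76 -0.86 -0.89] [-0.27  0.65 -0.02] 37.88
```

Run:
```python
from h import *
from bench import *
v=1.3
for u in list(np.arange(0,31,5))+list(np.arange(31,48,1)):
    move_straight(W(u,v,28),.04); l,f,m,c,_=avg(2); print(round(u),l,f,m,round(c,2))
    if np.hypot(f[0],f[1])>13: print("STOP");break
```

```text
0 [ 0.03  1.32 28.  ] [-3.71 -1.47 -0.83] [-0.21  0.68 -0.  ] 38.19
5 [ 5.    1.28 27.98] [-4.14 -1.9  -1.6 ] [-0.27  0.65 -0.05] 38.5
10 [ 9.99  1.24 27.98] [-3.64 -1.68 -0.99] [-0.26  0.65 -0.01] 38.81
15 [14.99  1.2  27.98] [-3.96 -1.71 -0.65] [-0.31  0.69 -0.05] 39.12
20 [16.43  0.96 27.89] [-15.43   0.43   6.18] [-0.02  1.47 -0.06] 39.42
STOP
```

It stopped about 20 mm short. The moment puts the contact high up, so the gripper is against the hood, not the cell. I'll back off and push again with the gripper leaning back, clear of the hood.

```bash
cat >> h.py <<'E'
from scipy.spatial.transform import Rotation
def qt(deg,sgn):
    t=np.radians(deg); z=np.r_[np.sin(t)*XP,-np.cos(t)]; y=sgn*np.r_[YP,0]; x=np.cross(y,z)
    return Rotation.from_matrix(np.c_[x,y,z]).as_quat()
E
python3 - <<'E'
from h import *
from bench import *
move_straight(W(-5,1.3,30),.15); print(fmt(state()),avg(2)[1])
move_straight(W(-5,1.3,60),.15)
print(np.round(state()["joints"],2))
for t in(30,25):
  for s in(1,-1):
    for u,z in((-5,60),(0,20),(42,20)):
        j=ik(W(u,1.3,z),qt(t,s)); print(t,s,u,None if j is None else np.round(j,2))
c=capture("scene");cv2.imwrite("pics/c5.png",cv2.resize(c["image"][140:290,280:420,::-1],None,fx=4,fy=4,interpolation=cv2.INTER_CUBIC))
E
```

```text
(np.float64(39.74), array([448.2, 197.5,  30.9]), array([1.6, 0.8, 0.2]), array([-0.01,  0.  , -0.02]), 0.07) [-0.13 -0.22 -0.18]
[ 0.33  0.29  2.06 -0.    0.78  0.78]
30 1 -5 [ 0.61  0.25  2.26 -0.94  0.57  0.29]
30 1 0 [ 0.6   0.35  2.25 -1.09  0.51  0.45]
30 1 42 [ 0.52  0.38  2.21 -1.09  0.48  0.37]
30 -1 -5 [ 0.61  0.25  2.26 -0.94  0.57 -2.85]
30 -1 0 [ 0.6   0.35  2.25 -1.09  0.51 -2.69]
30 -1 42 [ 0.52  0.38  2.21 -1.09  0.48 -2.77]
25 1 -5 [ 0.56  0.24  2.23 -0.75  0.56  0.06]
25 1 0 [ 0.55  0.34  2.23 -0.87  0.49  0.19]
25 1 42 [ 0.47  0.36  2.19 -0.85  0.46  0.1 ]
25 -1 -5 None
25 -1 0 None
25 -1 42 None
```

View pics/c5.png

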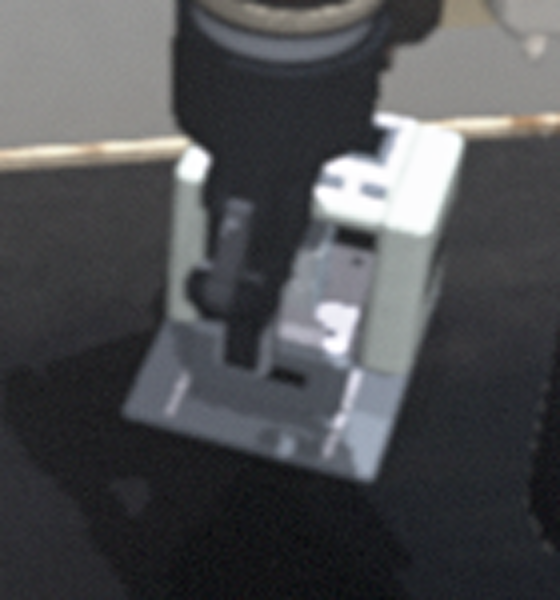

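Run:
```python
from h import *
from bench import *
Q=qt(25,1)
move_pose(W(-5,1.3,60),Q); move_straight(W(2,1.3,20),.15); b=avg(4); print(b[:4])
for u in list(np.arange(6,22,4))+list(np.arange(22,46,1.5)):
    move_straight(W(u,1.3,20),.05); l,f,m,c,_=avg(1); f=f-b[1]; print(round(u,1),l,f,m,round(c,2))
    if np.hypot(f[0],f[1])>12: print("STOP");break
```

```text
(array([ 2.74,  1.35, 20.2 ]), array([ 0.27,  0.33, -0.07]), array([0. , 0.2, 0. ]), 41.4)
6 [ 6.62  1.94 20.87] [ 0.15 -0.64 -0.59] [ 0.02  0.22 -0.02] 41.67
10 [10.25  1.46 20.23] [-0.65 -0.75 -0.07] [-0.05  0.23  0.02] 41.93
14 [14.17  1.31 19.99] [-0.32 -0.66  0.6 ] [0.01 0.21 0.04] 42.2
18 [18.22  1.37 20.03] [-0.65 -0.79  0.28] [-0.04  0.2   0.  ] 42.47
22.0 [21.83  0.95 19.73] [-1.06 -0.38 -0.22] [-0.02  0.41 -0.01] 42.73
23.5 [22.94  0.92 19.66] [-4.67 -0.91  0.15] [-0.06  0.81 -0.03] 43.0
25.0 [24.47  0.9  19.67] [-5.01 -0.76  1.29] [-0.07  0.91 -0.05] 43.27
26.5 [26.    0.88 19.64] [-4.39 -0.91  0.28] [-0.09  0.85 -0.03] 43.53
28.0 [27.56  0.86 19.65] [-5.85 -0.8   1.39] [-0.12  0.85 -0.02] 43.8
29.5 [29.11  0.87 19.69] [-4.82 -1.49  0.08] [-0.09  0.87 -0.02] 44.07
31.0 [30.64  0.86 19.71] [-6.38 -1.05  0.34] [-0.05  0.92 -0.04] 44.33
32.5 [32.17  0.84 19.7 ] [-5.43 -1.4   0.72] [-0.12  0.88 -0.05] 44.6
34.0 [33.69  0.84 19.71] [-5.35 -1.39 -0.22] [-0.12  0.9  -0.06] 44.87
35.5 [35.21  0.82 19.71] [-5.56 -1.16 -0.35] [-0.16  0.92 -0.09] 45.13
37.0 [36.74  0.82 19.72] [-5.79 -0.86  0.48] [-0.19  0.93 -0.08] 45.4
38.5 [38.23  0.8  19.72] [-4.87 -1.99 -0.52] [-0.17  0.88 -0.1 ] 45.67
40.0 [39.75  0.77 19.7 ] [-5.07 -0.55  0.29] [-0.16  0.94 -0.1 ] 45.93
41.5 [41.25  0.78 19.72] [-4.86 -2.18 -0.17] [-0.22  0.93 -0.14] 46.2
43.0 [42.04  0.76 19.64] [-9.26 -1.28  3.19] [-0.14  1.38 -0.11] 46.47
44.5 [42.26  0.71 19.47] [-16.76  -0.66   9.24] [-0.23  2.02 -0.09] 46.73
STOP
```

The stop came about 20 mm further on. The plate face is at u≈50.4 mm against 50.7 expected. I'll retreat and check with both cameras.

Run:
```python
from h import *
from bench import *
move_straight(W(15,1.3,21),.15); move_straight(W(-60,1.3,60),.25); 
move_pose([.30,.40,.25],q(-26)); print(fmt(state()))
for n in("scene","top"):
    c=capture(n); pickle.dump(c,open(n+"3.pkl","wb"))
t,s=load("top3"),load("scene3")
f=lambda i,x,y,w,h:cv2.resize(i["image"][y:y+h,x:x+w,::-1],(400,600),interpolation=cv2.INTER_CUBIC)
A=f(s,300,140,100,150);B=f(t,310,110,100,150)
for c,I,x0,y0 in((s,A,300,140),(t,B,310,110)):
    o=np.array([.5359,.1510]); L=[np.r_[o-.045*XP+k*.035*YP,.040] for k in(-1,1)]
    u=(proj(c,L)-[x0,y0]+.5)*4; cv2.line(I,u[0].astype(int).tolist(),u[1].astype(int).tolist(),(0,0,255),1)
cv2.imwrite("pics/c6.png",np.hstack([A,B]))
x=cv2.resize(s["image"][190:290,150:280,::-1],None,fx=4,fy=4);cv2.imwrite("pics/c7.png",x)
```

```text
(np.float64(48.64), array([300.4, 398.6, 248.4]), array([ 0. ,  0.1, -0.6]), array([ 0.01, -0.02,  0.02]), 0.04)
```

View pics/c6.png

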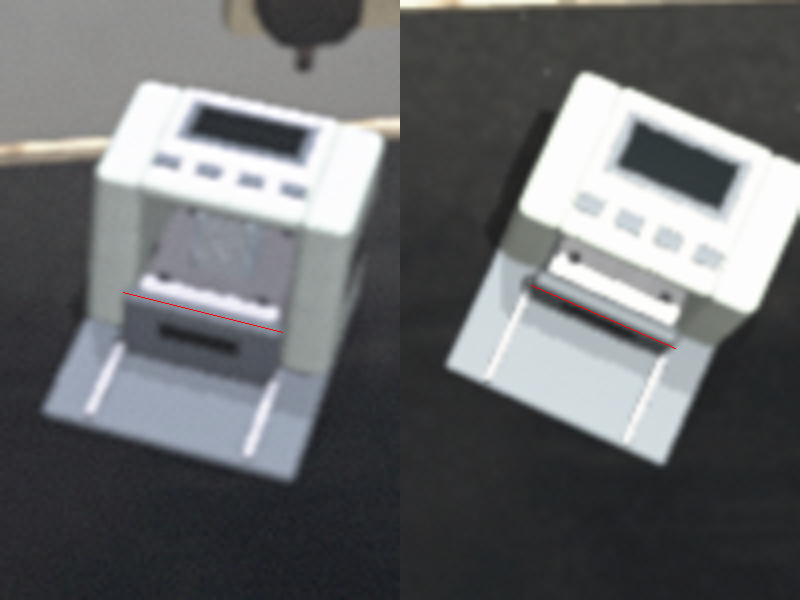

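View pics/c7.png

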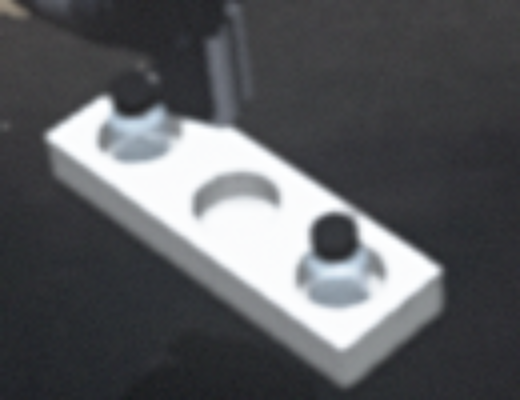

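The tray front lies on the predicted fully-in line in both views. The cell stands inside the hood at scene crop (225,240), and both vials are upright in the rack. I'm handing in.

```bash
python3 -c "
from bench import *
job_done(); print(state()['clock'])"
```

```text
the job is handed in; nothing more can be done
the job is handed in; nothing more can be done
```

The cell is in the photometer with the tray pushed fully in. I handed in at about 48.7 s of the 69 s allowed.

**What I did:** I gripped the cell by its frosted faces and turned it so the clear faces look at the light ports. I found the pocket by light touch and pressed the cell home with about 12 N. Then I pushed the tray by its front plate to the stop.

**Final checks:**
- **Cell height:** before the push, the stopper top measured 80.0 mm above the desk with about 8 N of press, which is home.
- **Tray position:** the stop came within about 0.5 mm of where I expected it. The plate's edge lies on the fully-in line in both views.
- **Vials:** both are upright in the rack, and the arm is clear of everything.

**Not clean:**
- **Opening the gripper:** when it released the cell, it met about 20 N, probably a finger against the hood. The tray did not measurably move, and the stopper height was checked after this.
- **First push:** it stopped about 20 mm short at about 15 N because the gripper touched the hood. I backed off and finished with the tool tilted.
- **Final push:** this peaked at about 17 N at the stop, against about 5 N of sliding friction.

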